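# Complete the bobbin caddy and hold it up

## Task

Put the loose blue bobbin upright into the empty recess of the wooden bobbin caddy and, with the caddy standing on the worktop, press on its top with the fingertips so that it is fully home like the three other bobbins. Then take the caddy by its bar handle, lift it without tipping it until its underside is at least 10 cm above the worktop, and finish while holding it there, level and still, with all four bobbins home; do not let go. Leave the thimble and the thread spools where they are.

Things in the scene. Friction and masses are not known exactly. Their poses are not given: they have to be found in the camera images.
- caddy: Loose bobbin caddy: a mid-brown wooden block 150 (x) x 116 (y) x 17 mm high, 0.3 to 0.5 kg with its bobbins. Origin at the centre of its underside, z up. In its top are four round recesses, 24 mm in diameter, 11 mm deep, with a 2 mm chamfer round the mouth, at x = +-50, y = +-30 mm; a handle stands along the y axis over its middle.
- caddy_handle: Dark wooden handle fixed to the caddy; origin and axes are those of the caddy. A straight level bar 100 mm long along y, 12 mm thick in x, from 41 to 57 mm above the caddy's underside, carried by two posts (12 x 10 mm) at y = +-43 mm. The space under the bar, 24 mm high, is free between the posts.
- handle_mid (a point): Centre of the handle's bar, 49 mm above the caddy's underside and straight above its centre of mass; axes are those of the caddy (bar along y, grip across x).
- recess_empty (a point): Middle of the floor of the recess that starts empty, at x = -50, y = +30 mm in the caddy, 6 mm above its underside and 11 mm below its top face; x, y, z axes are those of the caddy.
- recess_red (a point): Middle of the floor of the recess that holds the red bobbin (+50, +30 mm); x, y, z axes are those of the caddy.
- recess_yellow (a point): Middle of the floor of the recess that holds the yellow bobbin (+50, -30 mm); x, y, z axes are those of the caddy.
- recess_black (a point): Middle of the floor of the recess that holds the black bobbin (-50, -30 mm); x, y, z axes are those of the caddy.
- bobbin_blue: The loose bobbin: steel flanges with dark blue thread, 21 mm in diameter, 12 mm high, 12 g, standing on its flange on the worktop. Origin at the centre of its underside, z along its axis. When fully home in a recess its top stands 1 mm above the caddy's top face.
- bobbin_red: Bobbin with red thread, same size, loose, home in its recess. Origin at the centre of its underside.
- bobbin_yellow: Bobbin with yellow thread, same size, loose, home in its recess. Origin at the centre of its underside.
- bobbin_black: Bobbin with black thread, same size, loose, home in its recess. Origin at the centre of its underside.
- thimble: Loose light grey thimble, 19 mm in diameter, 22 mm high; leave it alone. Origin at the centre of its underside.
- spool_green: Loose wooden spool of green thread, 36 mm in diameter, 50 mm high; leave it alone. Origin at the centre of its underside.
- spool_cream: Loose wooden spool of cream thread, 36 mm in diameter, 50 mm high; leave it alone. Origin at the centre of its underside.

How it is judged:
By the outcome, as a careful person would: the job done as asked, in the order asked, and still so for the second after the job is handed in, while the arm keeps its last pose, push and grip.
It also fails if it takes over 64 s, if anything falls off the work surface, if the arm or the gripper's body presses on something with over 40 N, if the wrist force passes 120 N, or if a joint passes its speed limit or range.

## Robot

A 6-joint arm with a two-finger parallel gripper is mounted at the origin on a cart in front of the work surface, level with it; the furniture and walls round the work are solid. World frame = base frame: x ahead of the robot, y to its left, z up, the work surface at z = 0. Lengths are in mm, angles in rad, forces in N, time in s.
With the tool pointing down it reaches from about 400 to 825 mm from the base axis. Payload 7 kg.
Tool frame: the origin (TCP) lies at the very end of the fingers, on their centre line; the grasp point (between the pads) lies 19 mm behind it; z points along the fingers, y is the direction in which the jaws open and shut (so a half turn about z gives the same grasp; the last joint's range is limited). The gripper opens to 88 mm and grips with 3 to 60 N. Pads are 19 mm wide; open, the fingers measure 130 mm over their backs; the gripper's body (78 mm by 193 mm) begins 47 mm behind the grasp point.
Start: joints at [0.288, 0.359, 0.012, 0, -1.224, -0.288], TCP at [674.978, -0.019, 226.561] pointing down, gripper open.
Joint ranges: [-3.07, 3.07], [-1.43, 2.12], [-1.02, 1.25], [-3.03, 1.67], [-3.05, -0], [-3.03, 3.03]. Speed limits (rad/s): [2.39, 2.39, 3.01, 3.14, 3.14, 3.14].

## Interface

Orientations are given as a unit quaternion [x, y, z, w].
In Python, from plant import bot gives the robot as it stands. Calls block until the motion is done:
- bot.move_ptp(position, orientation): joint-space move of the TCP to a pose.
- bot.line_to(position, velocity=150, ori=None): straight line of the TCP; ori=None keeps the orientation; velocity is the mean speed in mm/s.
- bot.move_joints(angles): joint-space move.
- bot.move_gripper(opening, force=None): finger opening in mm; force is the grip in N (None keeps the last); returns when the fingers have stopped.
- bot.pause(seconds).
- bot.solve_ik(position, orientation): joint angles nearest the present ones, or None.
- bot.read_state(): the state.
- bot.camera(name): name is "scene" or "side" or "wrist"; returns the picture (384x512x3 uint8, red, green, blue); there is no depth.
- bot.get_calibration(name): a dict with "fx", "fy", "cx", "cy" (pixels), "view" (4x4, takes a point from world to camera coordinates); the wrist camera has in their place "T_tool_cam" (4x4, takes a point from camera to tool coordinates, whose origin is the TCP and whose axes are the flange's). Camera axes: x right, y up, looking along -z (the intrinsics and any distortion apply to the point x, -y, -z); pixel columns grow to the right and rows downward; lengths in mm; the calibration is good to about 2 mm. A picture is of the moment at which its call begins: read the wrist's pose just before it. get_calibration takes no time and is no camera call.
A pose or a line that the arm cannot do raises bot.Unreachable and nothing moves.
- bot.close_job(): hands the job in, once; it reports no verdict.
The state is a dict: "t": time; "joint_pos": joint angles; "qvel": joint speeds; "tau": joint torques, N m; "tcp_pos": TCP position; "eef_rot": TCP orientation; "contact_force": force on the tool from outside, world axes, zero at the start; "moment": the same for the moment, N m; "width": finger opening in mm.
Only numpy, scipy, OpenCV 4.12 (cv2) and the standard library are available. Lean on these libraries where they do the work, as an engineer would, in place of code of your own. Each camera call takes 0.05 s, during which the arm holds its last target.

## Working session

There is one attempt and no reset: what is moved stays moved. The work goes in short steps, each a Python script; the robot and the scene stay as the last script left them, time stands still between calls to the robot, and variables do not carry over. Pictures are saved under pics/ and viewed, and the job is handed in when it is done.

```bash
ls; mkdir -p pics; python3 - <<'E'
from plant import bot
import cv2
s=bot.read_state(); print(s)
for n in("scene","side","wrist"):
    im=bot.camera(n); cv2.imwrite(f"pics/{n}0.png",im[:,:,::-1]); print(n,bot.get_calibration(n))
E
```

```text
pics
{'t': 0.0, 'joint_pos': array([ 2.88112014e-01,  3.59394899e-01,  1.10550317e-02, -3.62971106e-04,
       -1.22411769e+00, -2.88116023e-01]), 'qvel': array([-0.00141221, -0.00149174, -0.00195588, -0.00138327, -0.00074302,
       -0.00017377]), 'tau': array([-8.00930356e-04, -5.82726967e+01,  2.93058443e+01,  6.99745238e+00,
        6.93249181e-03, -2.06530804e-04]), 'tcp_pos': array([ 6.74498714e+02, -1.78747817e-02,  2.25613543e+02]), 'eef_rot': array([-7.07061405e-01,  7.07151646e-01,  5.46206895e-04, -6.48611789e-04]), 'contact_force': array([ 0.21279591, -0.10603816,  0.07599396]), 'moment': array([-0.08740337,  0.03492833,  0.03251302]), 'width': 87.70876981945081}
scene {'fx': 363.3760410122036, 'fy': 363.3760410122036, 'cx': 255.51752310143078, 'cy': 188.8516213951382, 'view': array([[-7.12055607e-01, -7.01950226e-01,  1.55786382e-02,
         3.97385136e+02],
       [ 5.47955363e-01, -5.41697232e-01,  6.37423744e-01,
        -3.68844939e+02],
       [-4.39000836e-01,  4.62417549e-01,  7.70355942e-01,
        -6.23916044e+02],
       [ 0.00000000e+00,  0.00000000e+00,  0.
[... 267 characters left out ...]
1,  2.82588484e-01,  9.39662015e-01,
        -1.81493290e+02],
       [-4.74809964e-01, -8.11180989e-01,  3.41380874e-01,
        -7.95644170e+02],
       [ 0.00000000e+00,  0.00000000e+00,  0.00000000e+00,
         1.00000000e+00]])}
wrist {'fx': 314.83730801430966, 'fy': 314.83730801430966, 'cx': 255.92526817644193, 'cy': 193.2070781021788, 'T_tool_cam': array([[-5.92097030e-04,  9.53358758e-01,  3.01838909e-01,
         8.17643910e+01],
       [ 9.99999335e-01,  2.65860746e-04,  1.12190959e-03,
        -9.15641190e-01],
       [ 9.89335212e-04,  3.01839373e-01, -9.53358282e-01,
        -1.58898028e+02],
       [ 0.00000000e+00,  0.00000000e+00,  0.00000000e+00,
         1.00000000e+00]])}
```

View pics/scene0.png

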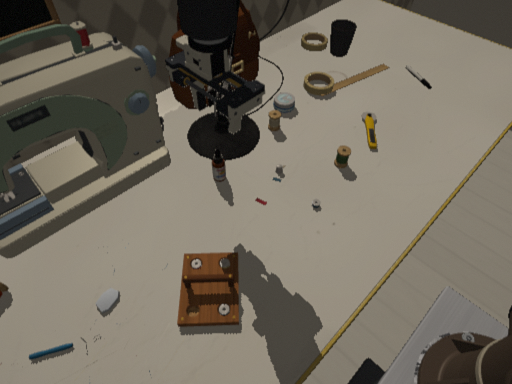

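View pics/side0.png

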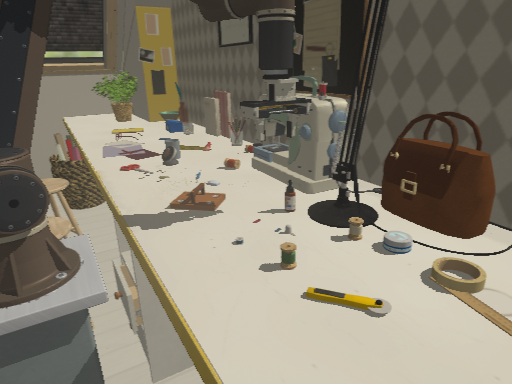

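View pics/wrist0.png

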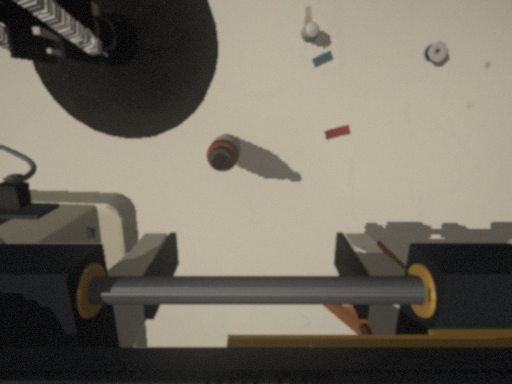

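```bash
cat > h.py <<'E'
import numpy as np, cv2
from scipy.spatial.transform import Rotation as R
from plant import bot
def ray(name,uv,st=None):
    c=bot.get_calibration(name); u,v=uv
    d=np.array([(u-c['cx'])/c['fx'],-(v-c['cy'])/c['fy'],-1.])
    if name=='wrist':
        Tt=np.eye(4);Tt[:3,:3]=R.from_quat(st['eef_rot']).as_matrix();Tt[:3,3]=st['tcp_pos']
        M=Tt@c['T_tool_cam']
    else: M=np.linalg.inv(c['view'])
    return M[:3,3],M[:3,:3]@d
def plane(name,uv,z,st=None):
    o,d=ray(name,uv,st); return o+d*(z-o[2])/d[2]
def proj(name,p,st=None):
    c=bot.get_calibration(name)
    if name=='wrist':
        Tt=np.eye(4);Tt[:3,:3]=R.from_quat(st['eef_rot']).as_matrix();Tt[:3,3]=st['tcp_pos']
        V=np.linalg.inv(Tt@c['T_tool_cam'])
    else: V=c['view']
    q=V@np.append(p,1); return np.array([c['cx']+c['fx']*q[0]/-q[2],c['cy']-c['fy']*q[1]/-q[2]])
def down(yaw):  # tool y axis (jaw) at angle yaw+... : R = Rz(yaw)*diag(1,-1,-1)
    return (R.from_euler('z',yaw)*R.from_quat([1,0,0,0])).as_quat()
def shot(n,f,scale=1,crop=None):
    st=bot.read_state(); im=bot.camera(n)[:,:,::-1].copy()
    cv2.imwrite(f"pics/{f}_raw.png",im)
    o=im if crop is None else im[crop[1]:crop[3],crop[0]:crop[2]]
    if scale!=1:o=cv2.resize(o,None,fx=scale,fy=scale,interpolation=cv2.INTER_CUBIC)
    cv2.imwrite(f"pics/{f}.png",o); return st,im
E
python3 - <<'E'
from h import *
np.set_printoptions(suppress=True,precision=1)
st=bot.read_state()
print('bob',plane('scene',(316,203),8),plane('wrist',(437,52),8,st),plane('side',(240,240),6))
for n,uv in dict(tl=(183,255),tr=(238,254),br=(240,324),bl=(179,324),redr=(196,264),r2=(224,264),r3=(223,309)).items(): print(n,plane('scene',uv,17))
print('thimble',plane('scene',(280,168),10),'green',plane('scene',(343,157),25),'cream',plane('scene',(273,121),25),'lampbase',plane('scene',(223,133),5),'bottle',plane('scene',(219,178),5))
im=cv2.imread('pics/scene0.png')
cv2.imwrite('pics/s0c.png',cv2.resize(im[230:350,150:290],None,fx=5,fy=5,interpolation=cv2.INTER_CUBIC))
E
```

```text
bob [ 476.  -126.4    8. ] [ 476.6 -125.2    8. ] [ 478.6 -126.7    6. ]
tl [585.9 193.5  17. ]
tr [504.6 108.4  17. ]
br [393.6 209.   17. ]
bl [475.1 290.1  17. ]
redr [549.8 187.4  17. ]
r2 [508.1 145.7  17. ]
r3 [437.8 212.2  17. ]
thimble [ 614.5 -148.7   10. ] green [ 515.2 -286.2   25. ] cream [ 744.7 -260.9   25. ] lampbase [ 824.9 -137.3    5. ] bottle [704.3 -14.2   5. ]
```

View pics/s0c.png

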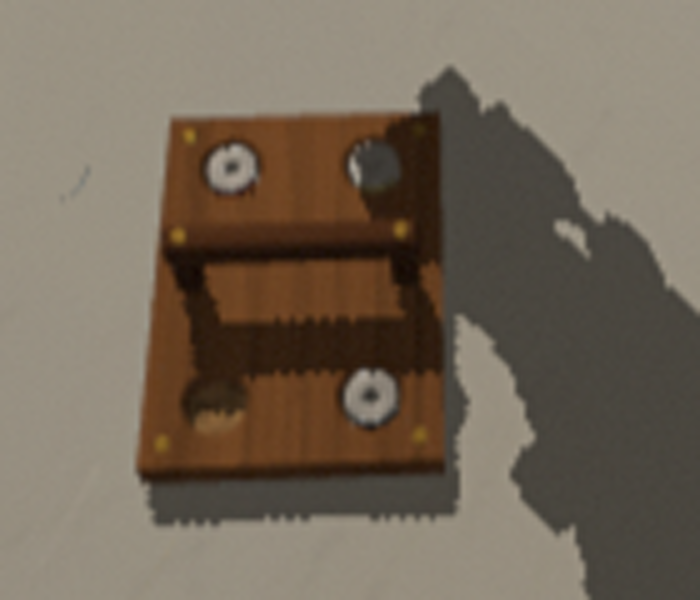

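```bash
python3 - <<'E'
from h import *
np.set_printoptions(suppress=True,precision=2)
for yd in (-133,-90,-43,0,46,90,136,180):
    print(yd,*[bot.solve_ik(p,down(np.radians(yd))) for p in ([476.5,-125.7,80],[474,256,60],[490,200,60])])
E
```

```text
-133 [ 0.14  0.21 -0.58  0.   -0.78 -0.89] [ 0.86  0.31 -0.5   0.   -0.77 -1.61] [ 0.76  0.29 -0.52  0.   -0.76 -1.51]
-90 [ 0.14  0.21 -0.58  0.   -0.78 -0.14] [ 0.86  0.31 -0.5   0.   -0.77 -0.86] [ 0.76  0.29 -0.52  0.   -0.76 -0.76]
-43 [ 0.14  0.21 -0.58  0.   -0.78  0.68] [ 0.86  0.31 -0.5   0.   -0.77 -0.04] [ 0.76  0.29 -0.52  0.   -0.76  0.06]
0 [ 0.14  0.21 -0.58  0.   -0.78  1.43] [ 0.86  0.31 -0.5   0.   -0.77  0.71] [ 0.76  0.29 -0.52  0.   -0.76  0.81]
46 [ 0.14  0.21 -0.58  0.   -0.78  2.23] [ 0.86  0.31 -0.5   0.   -0.77  1.51] [ 0.76  0.29 -0.52  0.   -0.76  1.62]
90 [ 0.14  0.21 -0.58  0.   -0.78  3.  ] [ 0.86  0.31 -0.5   0.   -0.77  2.28] [ 0.76  0.29 -0.52  0.   -0.76  2.38]
136 [ 0.14  0.21 -0.58  0.   -0.78 -2.48] None None
180 [ 0.14  0.21 -0.58  0.   -0.78 -1.71] [ 0.86  0.31 -0.5  -0.   -0.77 -2.43] [ 0.76  0.29 -0.52 -0.   -0.76 -2.33]
```

```bash
python3 - <<'E'
from h import *
np.set_printoptions(suppress=True,precision=2)
a=np.radians(-130)
bot.move_ptp([476.5,-125.7,110],down(a))
st,im=shot('wrist','w1'); print(st['t'],st['tcp_pos'],proj('wrist',[476.5,-125.7,12],st))
E
```

```text
1.175 [ 478.23 -125.47  110.86] [258.34 191.07]
```

View pics/w1.png

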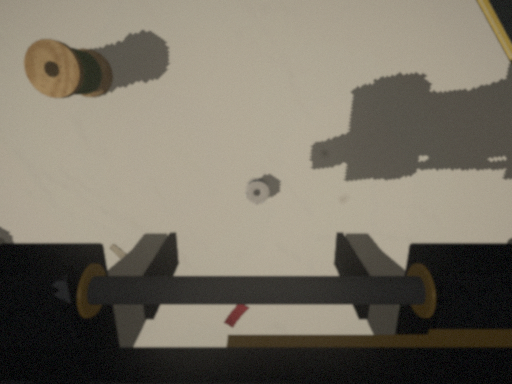

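The bobbin is at pixel (258,191), right where my estimate projects. The green spool is well clear at (60,70). Next I centre the bobbin with a light pinch in one direction, then grip it turned 90°.

```bash
python3 - <<'E'
from h import *
np.set_printoptions(suppress=True,precision=2)
a=np.radians(-133); b=np.radians(-43)
P=np.array([476.5,-125.7,0])
def w(t):
    s=bot.read_state(); print(t,round(s['t'],2),s['tcp_pos'],s['width'],s['contact_force'])
bot.move_gripper(45)
bot.line_to(P+[0,0,30],150,down(a)); bot.line_to(P+[0,0,4],60); w('down')
bot.move_gripper(15,3); w('pinch')
bot.move_gripper(45); bot.line_to(P+[0,0,22],100)
bot.line_to(P+[0,0,22.5],1.0,down(b)) if False else bot.move_ptp(P+[0,0,22],down(b))
bot.line_to(P+[0,0,6],60); w('down2')
bot.move_gripper(15,12); w('grip')
bot.line_to(P+[0,0,60],120); w('up')
st,im=shot('wrist','w2')
shot('side','sd2',4,(200,190,300,260))
E
```

```text
down 3.38 [ 476.33 -125.76    3.72] 45.0158515483845 [ 0.04 -0.74 -0.14]
pinch 3.91 [ 476.65 -125.68    4.18] 20.50583519403009 [-0.31 -0.35  1.04]
down2 6.72 [ 476.02 -125.78    5.37] 45.5192058853915 [0.42 0.14 0.23]
grip 7.27 [ 476.66 -125.68    6.17] 19.419582751204874 [-0.06  0.96  1.67]
up 7.87 [ 476.19 -125.64   59.72] 19.6422811900526 [ 0.48 -0.04 -0.52]
```

View pics/w2.png

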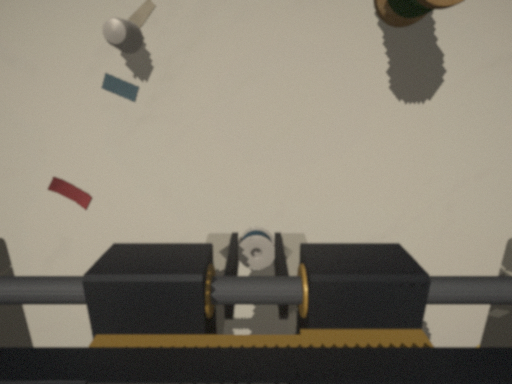

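View pics/sd2.png

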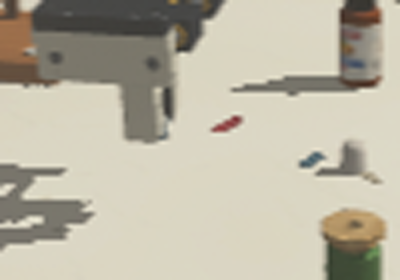

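The bobbin is held upright between the pads at (256,250). Next I carry it over the caddy and measure the caddy from there.

```bash
python3 - <<'E'
from h import *
np.set_printoptions(suppress=True,precision=2)
b=np.radians(-43)
bot.line_to([476.5,-125.7,120],200)
bot.move_ptp([472,256,160],down(b)); bot.pause(0.3)
st,im=shot('wrist','w3'); print(st['t'],st['tcp_pos'],st['width'])
E
```

```text
10.15 [472.25 255.33 160.02] 19.52278599145196
```

View pics/w3.png

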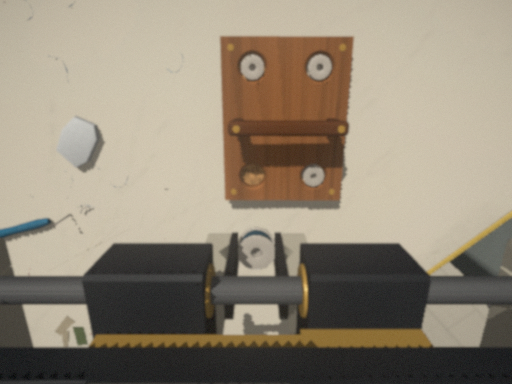

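```bash
cat > m3.py <<'E'
from h import *
np.set_printoptions(suppress=True,precision=2)
im=cv2.imread('pics/w3_raw.png'); st=bot.read_state()
big=cv2.resize(im[30:275,200:370],None,fx=3.2,fy=3.2,interpolation=cv2.INTER_CUBIC); cv2.imwrite('pics/w3z.png',big[:600])
hsv=cv2.cvtColor(im,cv2.COLOR_BGR2HSV)
m=((hsv[:,:,1]<60)&(hsv[:,:,2]>110)).astype(np.uint8); 
C=[]
for (x,y) in ((252,67),(320,67),(313,175)):
    s=np.zeros_like(m); s[y-16:y+17,x-16:x+17]=m[y-16:y+17,x-16:x+17]
    n,l,stt,c=cv2.connectedComponentsWithStats(s); i=1+np.argmax(stt[1:,4])
    cs,_=cv2.findContours((l==i).astype(np.uint8),0,1); (c0,r)=cv2.minEnclosingCircle(cs[0]); e=cv2.fitEllipse(cs[0])
    p=plane('wrist',e[0],18,st); print(stt[i],c0,r,e[0],p); C.append(p[:2])
r,y,k=C
print('r-y',np.linalg.norm(r-y),'y-k',np.linalg.norm(y-k))
src=np.array([[50,30],[50,-30],[-50,-30]],float); 
A=src-src.mean(0); B=np.array(C)-np.mean(C,0)
U,S,Vt=np.linalg.svd(A.T@B); Rm=(U@Vt).T; yaw=np.arctan2(Rm[1,0],Rm[0,0]); t=np.mean(C,0)-Rm@src.mean(0)
print('yaw',np.degrees(yaw),'centre',t,'recess',Rm@[-50,30]+t,'res',B-(Rm@A.T).T)
# brown corners
bm=((hsv[:,:,0]<16)&(hsv[:,:,1]>110)).astype(np.uint8); bm[:, :200]=0; bm[215:]=0;bm[:,380:]=0
bm=cv2.morphologyEx(bm,cv2.MORPH_CLOSE,np.ones((9,9)))
cs,_=cv2.findContours(bm,0,1); c=max(cs,key=cv2.contourArea); ap=cv2.approxPolyDP(c,6,True)[:,0]; 
for q in ap: print('corner',q,plane('wrist',q,17,st))
print('proj recess mouth',proj('wrist',np.append(Rm@[-50,30]+t,17),st),'bar ends',[proj('wrist',np.append(Rm@[0,s]+t,57),st) for s in(50,-50)])
E
python3 m3.py
```

```text
[240  54  24  26 462] (252.0, 66.5) 12.855060577392578 (251.79373168945312, 66.35648345947266) [552.76 186.72  18.  ]
[307  54  25  26 480] (319.0, 66.5) 13.124505043029785 (318.9891662597656, 66.56935119628906) [511.81 143.21  18.  ]
[302 167  22  19 332] (312.8167419433594, 174.830322265625) 10.879902839660645 (313.0259094238281, 175.6722412109375) [438.68 211.39  18.  ]
r-y 59.75396930673831 y-k 99.98566959765586
yaw -43.11654135953433 centre [495.75 199.13] recess [479.76 255.2 ] res [[ 0.   -0.13]
 [ 0.06  0.15]
 [-0.07 -0.01]]
corner [223  37] [587.2  188.67  17.  ]
corner [226 198] [480.58 290.62  17.  ]
corner [338 199] [402.45 208.62  17.  ]
corner [352  39] [509.34 107.75  17.  ]
proj recess mouth [252.06 175.34] bar ends [array([226.84, 128.14]), array([348.96, 128.21])]
```

```bash
ls -la pics/w3z.png
```

```text
-rw-r--r-- 1 agent agent 322983 Dec  6 13:42 pics/w3z.png
```

View pics/w3z.png

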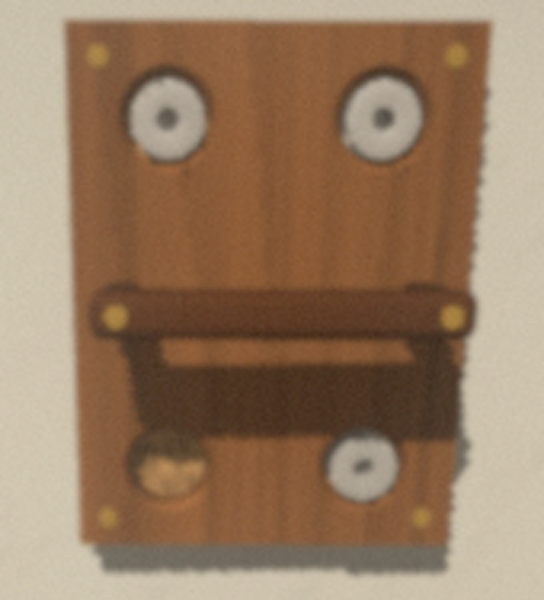

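```bash
python3 - <<'E'
from h import *
np.set_printoptions(suppress=True,precision=2)
st=bot.read_state()
im=cv2.imread('pics/w3_raw.png')
z=im[225:280,225:290]; cv2.imwrite('pics/w3b.png',cv2.resize(z,None,fx=9,fy=9,interpolation=cv2.INTER_CUBIC))
print(proj('wrist',st['tcp_pos']+[0,0,6],st), proj('wrist',st['tcp_pos']+[0,0,-6],st))
# scene-camera check of caddy bobbins
im=cv2.imread('pics/scene0.png')
hsv=cv2.cvtColor(im,cv2.COLOR_BGR2HSV)
m=((hsv[:,:,1]<60)&(hsv[:,:,2]>110)).astype(np.uint8)
for (x,y) in ((196,264),(224,264),(223,309)):
    s=np.zeros_like(m); s[y-8:y+9,x-8:x+9]=m[y-8:y+9,x-8:x+9]
    n,l,stt,c=cv2.connectedComponentsWithStats(s); i=1+np.argmax(stt[1:,4]); print(stt[i],c[i],plane('scene',c[i],18))
for c in ([552.76,186.72,18],[511.81,143.21,18],[438.68,211.39,18]): print(proj('scene',c))
E
```

```text
[257.84 253.48] [257.73 243.44]
[192 259   9   9  61] [195.97 263.1 ] [550.94 186.41  18.  ]
[220 261   2   6   8] [220.5 263.5] [513.79 150.49  18.  ]
[219 304  10  10  69] [223.46 308.54] [437.54 211.2   18.  ]
[195.3  262.64]
[223.7 261.9]
[223.  308.2]
```

View pics/w3b.png

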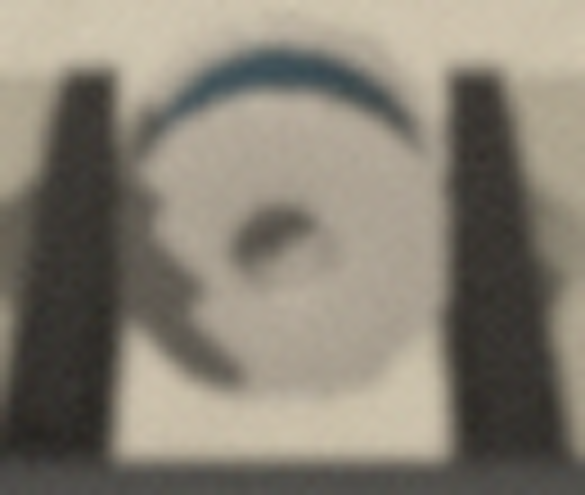

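Comparing the held bobbin with the TCP projection shows the wrist camera is biased by about 1.4 mm. The scene camera implies the same correction, so I apply it and hover just above the recess.

```bash
python3 - <<'E'
from h import *
np.set_printoptions(suppress=True,precision=2)
b=np.radians(-43.1)
P=np.array([478.35,255.2,0])
bot.move_ptp(P+[0,0,80],down(b)); bot.line_to(P+[0,0,29],100); bot.pause(.2)
s=bot.read_state(); print(s['t'],s['tcp_pos'],s['contact_force'])
st,im=shot('wrist','w4',5,(200,140,320,260)); shot('scene','sc4',6,(150,250,250,345))
E
```

```text
11.475 [478.74 255.62  29.82] [ 0.3   0.66 -0.41]
```

View pics/w4.png

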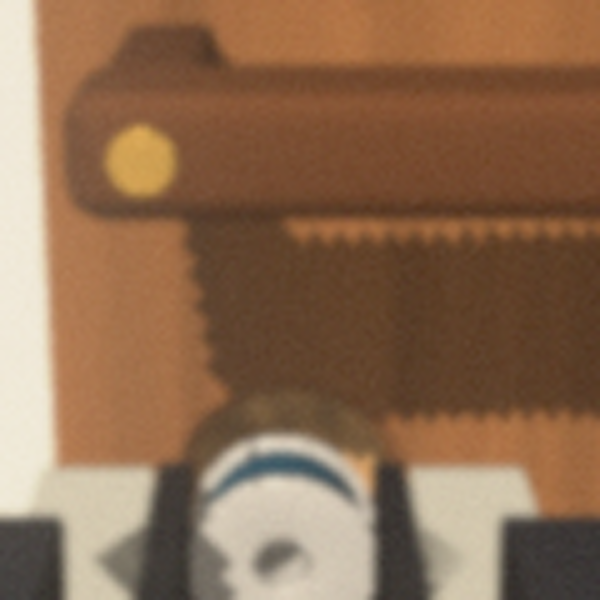

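View pics/sc4.png

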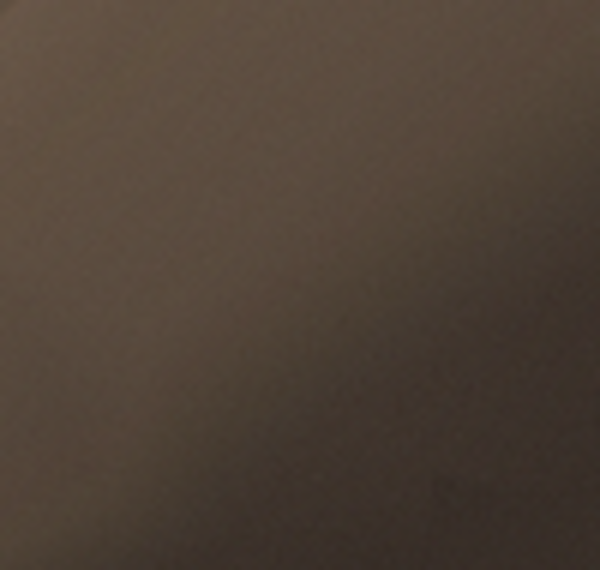

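```bash
python3 - <<'E'
from h import *
np.set_printoptions(suppress=True,precision=2)
st=bot.read_state(); b=np.radians(-43.1); x=np.array([np.cos(b),np.sin(b),0])
T=st['tcp_pos'].copy()
f=lambda p:(proj('wrist',p,st)-[200,140])*5
r=T.copy(); r[2]=17
for rr in (12,14): print('rim',rr,f(r+rr*x))
print('low flange front',f(T+[0,0,-6]+10.5*x),'upper flange front',f(T+[0,0,6]+10.5*x))
print('bar far/near edge', f(np.append(np.array([494.35,199.1])+6*x[:2],57)),f(np.append(np.array([494.35,199.1])-6*x[:2],57)))
E
```

```text
rim 12 [288.61 399.42]
rim 14 [288.63 383.55]
low flange front [288.81 433.55] upper flange front [289.26 478.96]
bar far/near edge [649.78  97.29] [640.08 233.37]
```

```bash
python3 - <<'E'
from h import *
np.set_printoptions(suppress=True,precision=2)
P=np.array([478.9,254.7,0])
for z in (25,23,21,19.3):
    bot.line_to(P+[0,0,z],40); s=bot.read_state(); print(round(s['t'],2),s['tcp_pos'],s['contact_force'],s['width'])
    if s['contact_force'][2]>5: print('contact');break
st,im=shot('wrist','w5',5,(200,140,320,260))
E
```

```text
11.82 [478.73 254.42  24.67] [-0.65 -0.62  0.14] 19.906862077003712
12.07 [478.83 254.61  22.81] [-0.41 -0.42  0.34] 19.89004468323644
12.32 [478.8  254.63  20.83] [-0.43  0.38  0.01] 19.67048336305763
12.57 [478.83 254.65  19.18] [-0.82  0.63  1.52] 19.97978577797038
```

View pics/w5.png

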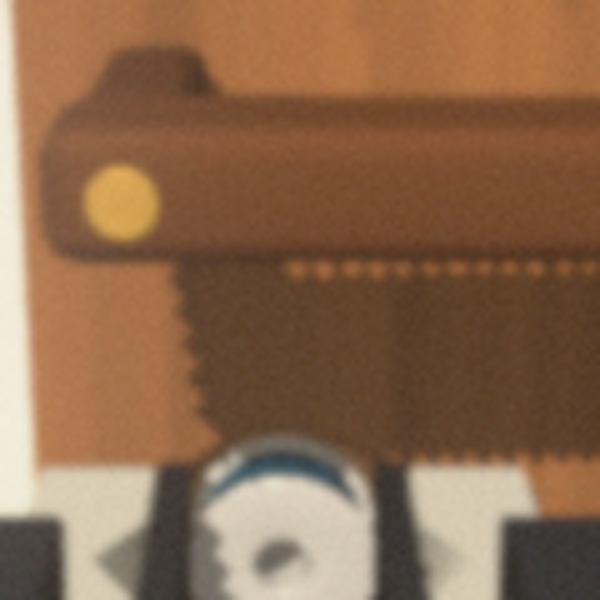

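```bash
python3 - <<'E'
from h import *
np.set_printoptions(suppress=True,precision=2)
P=np.array([478.9,254.7,0])
bot.move_gripper(32,10); bot.pause(.2)
bot.line_to(P+[0,0,45],100); 
st,im=shot('wrist','w6',5,(200,140,320,260));print(st['t'],st['tcp_pos'])
E
```

```text
13.7333 [479.04 254.94  45.28]
```

View pics/w6.png

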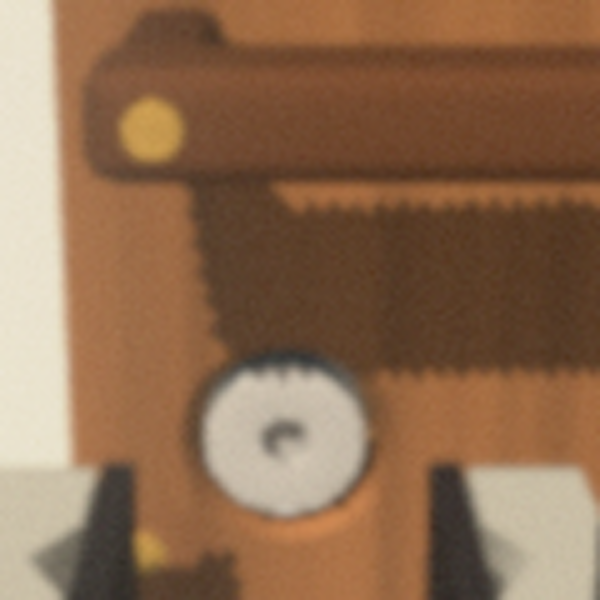

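The bobbin is seated in the recess, with its flange centred at (285,437) in the crop. Now I press it with closed fingertips.

```bash
python3 - <<'E'
from h import *
np.set_printoptions(suppress=True,precision=2)
P=np.array([478.9,254.7,0])
bot.move_gripper(0,10)
bot.line_to(P+[0,0,22],80)
mx=0
for z in np.arange(20,13,-0.7):
    bot.line_to(P+[0,0,z],15); s=bot.read_state(); print(round(s['t'],2),round(z,1),s['tcp_pos'],s['contact_force'],s['width'])
    if s['contact_force'][2]>13: break
bot.pause(.5); s=bot.read_state(); print(s['tcp_pos'],s['contact_force'])
bot.line_to(P+[0,0,70],100)
st,im=shot('wrist','w7');print(st['t'],st['tcp_pos'])
E
```

```text
15.22 20.0 [479.   254.82  20.23] [0.37 0.53 0.35] 0.4825874182683084
15.47 19.3 [478.93 254.72  19.4 ] [ 0.07  0.41 -0.1 ] 1.1657562375184112
15.72 18.6 [478.89 254.68  18.56] [-0.14 -0.18 -0.38] 0.810241531562276
15.97 17.9 [478.9  254.7   17.86] [-0.15 -0.55  0.52] 0.30865052760306344
16.23 17.2 [478.96 254.7   17.8 ] [-2.67 -0.4   8.1 ] 0.6904683125093525
16.48 16.5 [478.97 254.72  17.71] [-6.22 -1.18 13.95] 0.21802413696224432
[478.97 254.71  17.72] [-4.43 -1.66 13.94]
17.6583 [478.61 254.49  69.57]
```

View pics/w7.png

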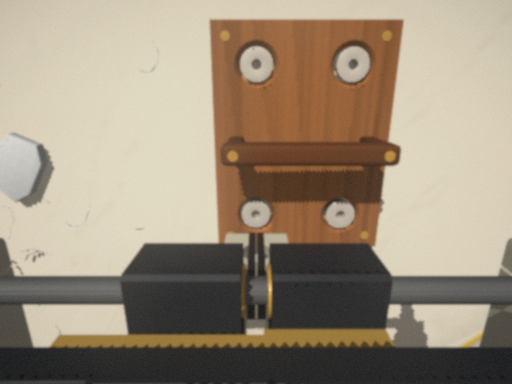

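```bash
python3 - <<'E'
from h import *
np.set_printoptions(suppress=True,precision=2)
im=cv2.imread('pics/w7_raw.png'); st=bot.read_state()
hsv=cv2.cvtColor(im,cv2.COLOR_BGR2HSV)
m=((hsv[:,:,1]<60)&(hsv[:,:,2]>110)).astype(np.uint8); C=[]
for (x,y) in ((256,64),(352,64),(339,214),(256,214)):
    s=np.zeros_like(m); s[y-19:y+19,x-19:x+20]=m[y-19:y+19,x-19:x+20]
    n,l,stt,c=cv2.connectedComponentsWithStats(s); i=1+np.argmax(stt[1:,4])
    cs,_=cv2.findContours((l==i).astype(np.uint8),0,1); e=cv2.fitEllipse(cs[0])
    p=plane('wrist',e[0],18,st); print(stt[i],e[0],p); C.append(p[:2])
C=np.array(C);x=C[[0,1]].mean(0)-C[[2,3]].mean(0); print('centre',C.mean(0),'yaw',np.degrees(np.arctan2(x[1],x[0])),C[0]-C[1],C[3]-C[2],np.linalg.norm(x))
print('machine corner',plane('scene',(168,155),10))
E
```

```text
[240  46  33  37 939] (255.9673309326172, 63.45838928222656) [552.42 186.34  18.  ]
[334  46  36  37 978] (352.138916015625, 63.7216911315918) [511.57 142.97  18.  ]
[324 202  31  26 619] (339.6448059082031, 214.0924835205078) [438.58 211.03  18.  ]
[241 201  29  27 629] (255.3671112060547, 213.38821411132812) [480.2  254.63  18.  ]
centre [495.69 198.74] yaw -43.19550119657041 [40.86 43.37] [41.62 43.59] 99.59815468137873
machine corner [858.67  31.13  10.  ]
```

```bash
python3 - <<'E'
from h import *
np.set_printoptions(suppress=True,precision=2)
H=np.array([495.1,198.7,0]); q=down(np.radians(-133.1))
def w(t):
    s=bot.read_state(); print(t,round(s['t'],2),s['tcp_pos'],s['width'],s['contact_force'],s['moment'],s['joint_pos'])
bot.line_to([478.9,254.7,120],150)
bot.move_gripper(50,10)
bot.move_ptp(H+[0,0,110],q)
st,im=shot('wrist','w8'); 
bot.line_to(H+[0,0,70],100); bot.line_to(H+[0,0,30],50); w('down')
bot.move_gripper(20); shot('wrist','w9'); w('near')
E
```

```text
down 22.03 [495.31 198.82  30.17] 49.97291729607538 [-0.02 -0.05  1.  ] [ 0.01 -0.06  0.07] [ 0.75  0.34 -0.54  0.   -0.69 -1.5 ]
near 22.81 [495.06 198.69  29.98] 19.986537326666635 [-0.61  0.58 -0.32] [-0.03 -0.06 -0.02] [ 0.75  0.34 -0.54 -0.   -0.69 -1.5 ]
```

View pics/w8.png

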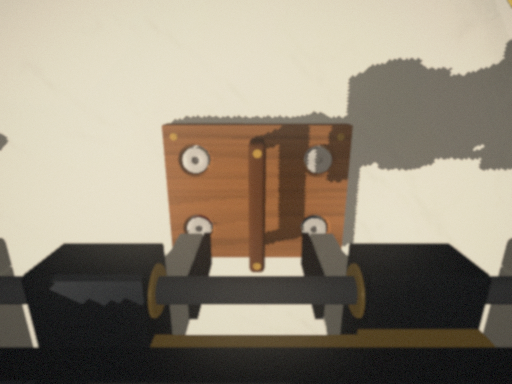

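View pics/w9.png

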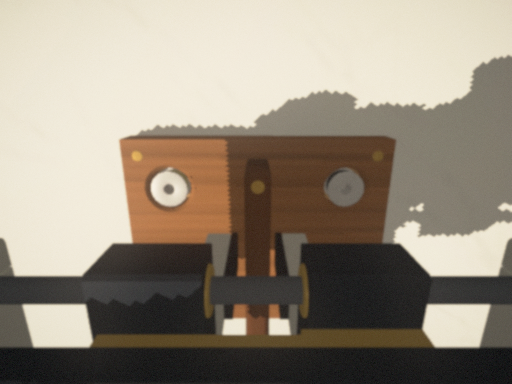

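The bar, at column 258, is centred between the pads. Next I grip it and do a small test lift.

```bash
python3 - <<'E'
from h import *
np.set_printoptions(suppress=True,precision=2)
H=np.array([495.1,198.7,0])
def w(t):
    s=bot.read_state(); print(t,round(s['t'],2),s['tcp_pos'],s['width'],s['contact_force'],s['moment'])
bot.move_gripper(8,20); bot.move_gripper(8,45); w('grip')
bot.line_to(H+[0,0,38],25); bot.pause(.4); w('lift8')
shot('wrist','w10'); shot('side','sd10',4,(130,140,270,240))
E
```

```text
grip 23.35 [495.03 198.75  29.98] 11.491611929652873 [-0.98  0.51  0.8 ] [0.36 0.38 0.02]
lift8 24.22 [495.05 198.66  37.91] 11.500016940163071 [-0.33 -0.22 -4.48] [ 0.01 -0.08 -0.05]
```

View pics/w10.png

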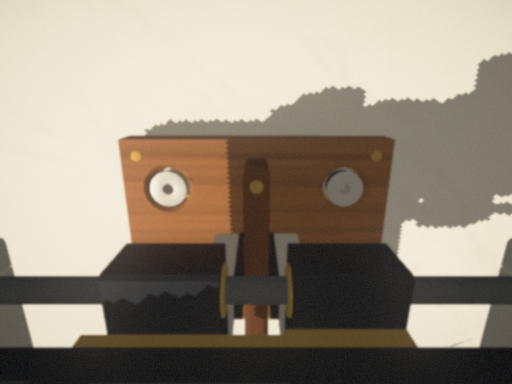

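View pics/sd10.png

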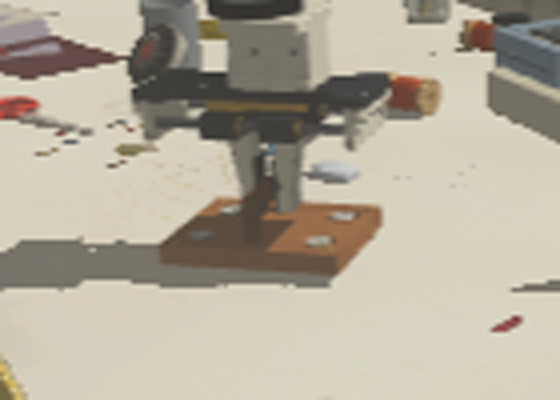

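The caddy is off the worktop and level. Its pose in the wrist view is unchanged (top edge at row 136, flanges at row 188), and the load is 4.5 N with about zero moment. Now the full lift.

```bash
python3 - <<'E'
from h import *
np.set_printoptions(suppress=True,precision=2)
H=np.array([495.1,198.7,0])
def w(t):
    s=bot.read_state(); print(t,round(s['t'],2),s['tcp_pos'],s['eef_rot'],s['width'],s['contact_force'],s['moment'],abs(s['qvel']).max())
bot.line_to(H+[0,0,90],50);w('mid'); bot.line_to(H+[0,0,155],50); bot.pause(1.0); w('top')
shot('wrist','w11'); shot('side','sd11',4,(130,100,270,240)); shot('scene','sc11')
E
```

```text
mid 25.51 [494.85 198.53  89.62] [-0.4   0.92 -0.   -0.  ] 11.704124043705276 [-0.39 -0.29 -4.25] [-0.03 -0.06 -0.06] 0.0020142619931092765
top 27.96 [495.1 198.7 155. ] [-0.4   0.92  0.    0.  ] 11.716009858831764 [-0.39  0.12 -4.01] [ 0.03 -0.    0.  ] 0.0011140149550607163
```

View pics/w11.png

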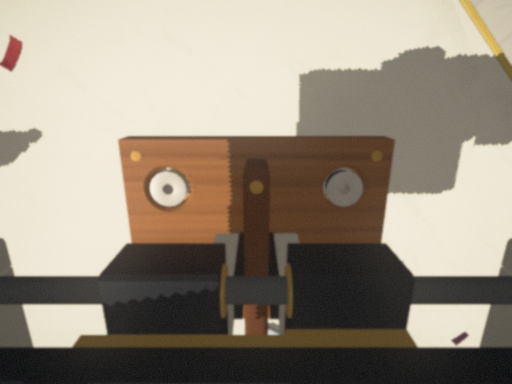

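View pics/sd11.png

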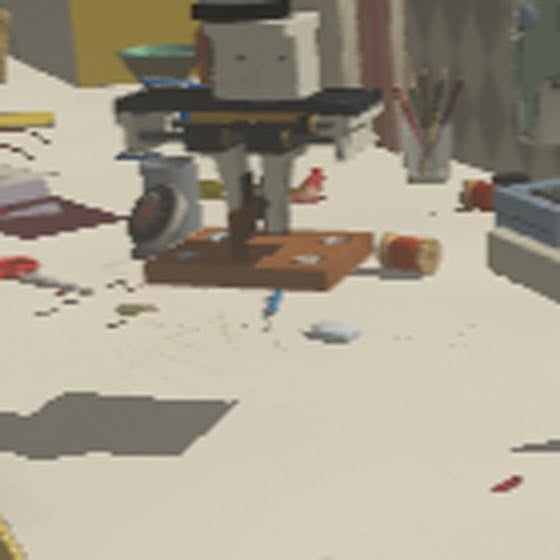

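View pics/sc11.png

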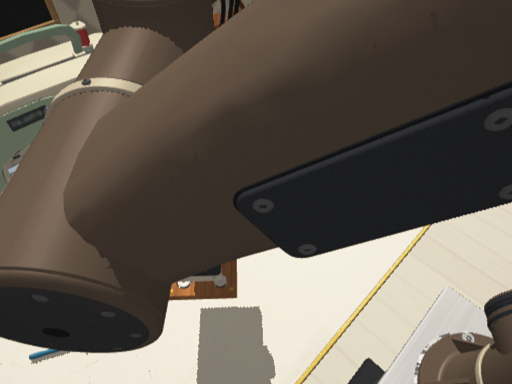

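The caddy is level, with the same outline in the wrist view as before the lift. The flanges that each view shows sit home, and the arm is still. The underside is at about 125 mm, so I'm handing in.

```bash
python3 - <<'E'
from plant import bot
bot.close_job()
print(bot.read_state()['t'])
E
```

```text
the job is handed in; nothing more can be done
the job is handed in; nothing more can be done
```

The blue bobbin is pressed home in the empty recess, and the arm is holding the caddy level by its bar handle, with its underside about 125 mm above the worktop. I handed the job in at about 28 s.

- **Placing and pressing:** I pinched the bobbin from two directions to centre it, then lowered it into the recess. I pressed it with closed fingertips to about 14 N. The fingertips stopped at 17.7–17.8 mm, against the 18 mm expected for a bobbin fully home.
- **Final hold:** The joints were still. The load was about 4 N with close to zero moment. The caddy looked the same in the wrist camera before and after the lift.
- **Not directly checked:**
  - The underside height comes from the TCP height and where the bar is gripped; I did not measure it in a picture.
  - At the end the arm hid most of the caddy from the scene camera, so I judged the bobbins from the wrist and side views.
  - I did not look again at the thimble and spools at the end. Nothing I did came near them.
- **Disagreement:** The wrist and scene cameras differed by about 1–2 mm on the caddy's position. I used a position between the two, which was within the recess clearance.

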